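Fit the right check plate in the food analyser

TASK

Before the first samples, the analyser needs its check plate. Of the three look-alike plates standing in the grey rack, take the one whose metal blade is the right width for the slot in the analyser's sloping face (it fills the slot with only a little play; one is too wide and one far too narrow) and push it, blade first, fully home in the slot, so that the handle's shoulders come down on the sloping face before you let go. Leave the other two plates standing in the rack and do not disturb the jar, the cup and the carton.

Things in the scene. Friction and masses are not known exactly. Their poses are not given: they have to be found in the camera images.
- plate_narrow: Check plate upright in one of the rack's bays (which one varies): aluminium blade 34 mm wide x 8 thick x 80 long under a white handle 86 wide x 14 thick x 50 tall (0.16 kg). Origin: centre of the blade's lower end; z up through blade and handle, y along the width, x through the thickness. Handle at z = 80 to 130 mm; its underside forms two shoulders. Too narrow for the slot.
- plate_mid: Check plate upright in one of the rack's bays (which one varies): aluminium blade 52 mm wide x 8 thick x 80 long under a white handle 86 wide x 14 thick x 50 tall (0.16 kg). Origin: centre of the blade's lower end; z up through blade and handle, y along the width, x through the thickness. Handle at z = 80 to 130 mm; its underside forms two shoulders. Right for the slot, which is 57 mm wide.
- plate_wide: Check plate upright in one of the rack's bays (which one varies): aluminium blade 68 mm wide x 8 thick x 80 long under a white handle 86 wide x 14 thick x 50 tall (0.16 kg). Origin: centre of the blade's lower end; z up through blade and handle, y along the width, x through the thickness. Handle at z = 80 to 130 mm; its underside forms two shoulders. Too wide for the slot.
- slot (a point): Centre of the slot's mouth, level with the sloping face, 130 mm above the bench. z points straight out of the slot, 30 degrees from vertical, leaning to the analyser's front; y along the slot's width, x across it, up the slope. Slot 57 mm (y) x 12 mm (x), 2 mm chamfer, 84 mm deep: an 80 mm blade goes in until the shoulders meet the face. Nothing rises above the face's plane.
- analyser: White and grey bench-top analyser, fixed, 220 mm wide (y) and 300 mm deep (x from -90 to +210 mm), at most 150 mm tall. Origin on the bench straight below the slot's mouth; front is -x. It stands on either the left or the right of the bench.
- rack: Grey plastic rack, fixed, 60 mm (x) x 310 mm (y) x 45 mm tall. Origin: centre of its underside. Three equal bays at y = -100, 0 and +100 mm, each 10 mm (x) x 72 mm (y), 35 mm deep (bay floor 10 mm above the bench). The lower 35 mm of each blade is inside its bay.
- jar: Bystander: screw-cap jar, 48 mm diameter, 60 mm tall, beyond the rack. Origin: centre of its underside.
- cup: Bystander: white sample cup, 56 mm rim diameter, 55 mm tall, beyond the rack. Origin: centre of its underside.
- carton: Bystander: paper-white closed carton, 60 x 60 x 45 mm tall, beyond the rack. Origin: centre of its underside.
Things that resemble listed ones, but are neither listed nor needed, are in the scene too. What is shaped like the plate_mid but blue or orange is not meant.

How it is judged:
By the outcome, as a careful person would: the job done as asked, in the order asked, and still so for the second after the job is handed in, with the robot touching nothing.
It also fails if it takes over 45 s, if anything falls off the work surface, if the arm or the gripper's body presses on something with over 40 N, if the wrist force passes 120 N, or if a joint passes its speed limit or range.

ROBOT

A 7-joint arm with a two-finger parallel gripper is mounted at the origin on the work surface. World frame = base frame: x ahead of the robot, y to its left, z up, the work surface at z = 0. Lengths are in mm, angles in rad, forces in N, time in s.
With the tool pointing down it reaches from about 400 to 900 mm from the base axis. Payload 5.5 kg.
Tool frame: the origin (TCP) lies at the very end of the fingers, on their centre line; the grasp point (between the pads) lies 19 mm behind it; z points along the fingers, y is the direction in which the jaws open and shut (so a half turn about z gives the same grasp; the last joint's range is limited). The gripper opens to 85 mm and grips with 20 to 120 N. Pads are 22 mm wide; open, the fingers measure 114 mm over their backs; the gripper's body (76 mm by 85 mm) begins 54 mm behind the grasp point. The pads swing forward as they close: fully open they stand 13 mm farther back than shut.
Start: joints at [1.517, 0.501, -0.427, 1.55, 0.221, 1.138, -0.21], TCP at [202.526, -617.643, 231.31] pointing down, gripper open.
Joint ranges: [-2.88, 2.88], [-0.31, 2.03], [-1.54, 1.56], [0.2, 2.42], [-1.41, 4.55], [0.19, 2.02], [-2.57, 2.57]. Speed limits (rad/s): [2.57, 2.57, 3.14, 3.14, 3.14, 3.14, 3.14].

INTERFACE

Orientations are given as [roll, pitch, yaw] about the fixed x, y, z axes, in that order (R = Rz(yaw) Ry(pitch) Rx(roll)).
In Python, from workcell import arm gives the robot as it stands.
- The arm moves only by the tool arm_command, never from a script. Its argument "rows" is a list of rows, each a list of 3 entries, a list of its own where there are three numbers: the shift along the tool's x, y, z normalised to -1 to 1, where 1 is 3 cm, then the turn, a rotation vector about the tool's x, y, z normalised to -1 to 1, where 1 is 6 degrees, then the finger opening in mm, from 0 to 85.4. In form: [[[tx, ty, tz], [ax, ay, az], gripper], ...]. A call has 1 to 8 rows; each row shifts and turns the commanded pose from where the row before left it, along the tool's axes as they then stand; what a row does not reach is not made up. A row lasts 1/12 s, in which the tool goes at most 41.7 mm and 7.16 degrees, less where a joint would pass 70% of its speed; a pose out of reach is approached as far as the arm can. A call with a number of a shift or a turn outside -1 to 1 is refused whole. A call with a gripper value outside its range is refused whole. The fingers move at their own pace and stop on an object; "force" is the grip in N (left out, the last holds). Time passes only in rows, so rows that do not move let the fingers close. It gives the time, the measured TCP pose, the force and the opening at its end, in the units of the state.
- arm.observe(): the state, without advancing time (a new reading comes with each control period).
- arm.capture(name): name is "scene" or "top"; returns (picture, depth): 420x560x3 uint8, red, green, blue; 420x560 float32, mm along the optical axis (not along the pixel's ray), 0 where there is no reading.
- arm.camera_info(name): a dict with "fov_y" (degrees; the focal length in pixels is half the picture's height over the tangent of half this angle, whatever the lens; pixels are square), "cx", "cy" (the principal point, pixels), "rvec" (rotation vector, rad) and "tvec" (3), from world to camera coordinates, as OpenCV has them. Camera axes: x right, y down, z forward; pixel columns grow to the right and rows downward; lengths in mm; the calibration is good to about 2 mm. A picture is of the moment at which its call begins. camera_info takes no time and is no camera call.
- arm.sign_off(): hands the job in, once; it reports no verdict.
Trained networks look in the newest picture that a camera, given by its name, has taken for a name from the list of things; names that differ only in an ending like _2 or _b are one class to them, and where a whole thing is asked for, a point or a joint stands for the part that bears it (a point fixed in the world has none). Each returns a list of dicts, best first, with "score" (0 to 1); they miss things now and then, are a little off and sometimes report something else, mostly with a low value. They report only what shows in the picture. A call takes as long as a camera call. They do not tell look-alikes from the thing itself.
- arm.cut_out(thing, camera): "region" (420x560 bool, what is visible of it).
- arm.landmark_of(thing, camera): "point" ([x, y, z] in mm, in world coordinates, good to about 4 mm: a listed point, or the origin of a listed thing).
The state is a dict: "time": time; "joints": joint angles; "qd": joint speeds; "joint_efforts": joint torques, N m; "tool_pos": TCP position; "eef_rot": TCP orientation; "wrist_force": force on the tool from outside, world axes, zero at the start; "wrist_torque": the same for the moment, N m; "grip_width": finger opening in mm.
Only numpy, scipy, OpenCV 4.12 (cv2) and the standard library are available. Lean on these libraries where they do the work, as an engineer would, in place of code of your own. Each camera call takes 0.05 s, during which the arm holds its last target. There are 200 camera calls.

## Working session

There is one attempt and no reset: what is moved stays moved. The work goes in short steps, Python scripts to look and compute and a tool call to move; the robot and the scene stay as the last step left them, time stands still between calls to the robot, and variables do not carry over. Pictures are saved under pics/ and viewed, on a budget of 10 in all, crops included, one or two more only if the job needs it, and the job is handed in when it is done.

Besides the shell and the picture viewer there is one more tool, called after "Request:" in YAML: its name, and indented under it one key for each argument. arm_command: Moves the arm, as the interface text tells. Scaled input: -1 to 1 covers 3 cm each way for a shift and 6 degrees each way for a turn. Its arguments: {"type":"object","properties":{"rows":{"type":"array","items":{"type":"array"}},"force":{"type":"number"}},"required":["rows"]}

```bash
ls; mkdir -p pics; cat > h.py <<'E'
import numpy as np, cv2
from scipy.spatial.transform import Rotation as Rn
from workcell import arm
def cam(n):
    i=arm.camera_info(n); R=cv2.Rodrigues(np.array(i['rvec'],float))[0]; t=np.array(i['tvec'],float).ravel()
    f=210/np.tan(np.radians(i['fov_y'])/2); return R,t,f,i['cx'],i['cy']
def cloud(n,depth):
    R,t,f,cx,cy=cam(n); v,u=np.mgrid[:420,:560]
    P=np.stack([(u-cx)/f*depth,(v-cy)/f*depth,depth],-1); W=(P-t)@R; W[depth==0]=np.nan; return W
def proj(n,p):
    R,t,f,cx,cy=cam(n); c=np.atleast_2d(p)@R.T+t; return np.c_[f*c[:,0]/c[:,2]+cx,f*c[:,1]/c[:,2]+cy]
def save(name,img,crop=None,s=1):
    if crop: a,b,c,d=crop; img=img[b:d,a:c]
    img=cv2.resize(img,None,fx=s,fy=s,interpolation=cv2.INTER_CUBIC); cv2.imwrite(f'pics/{name}.png',img[...,::-1])
E
python3 - <<'E'
from h import *
ims=[]
for n in('scene','top'):
    im,d=arm.capture(n); np.savez(f'{n}0.npz',im=im,d=d); save(n+'0',im,s=1.4); print(n,arm.camera_info(n))
    for th in ('plate_mid','plate_wide','plate_narrow','slot','analyser','rack','jar','cup','carton'):
        for r in arm.landmark_of(th,n): print(n,th,round(r['score'],2),np.round(r['point']),np.round(proj(n,r['point'])[0]))
print(arm.observe())
E
```

```text
pics
scene {'fov_y': 50.811694349937724, 'cx': 274.7233549414242, 'cy': 217.7651640335043, 'rvec': array([ 1.02548492,  2.71606231, -0.66441555]), 'tvec': array([ 413.65870128, -310.95620936, 1326.73236737])}
scene plate_mid 0.93 [541. 427.  -5.] [400. 345.]
scene plate_mid 0.77 [444. 248.   1.] [372. 264.]
scene plate_mid 0.69 [550. 292.  10.] [356. 303.]
scene plate_mid 0.61 [408. 405.   2.] [431. 300.]
scene plate_wide 0.94 [563.  94.  11.] [295. 248.]
scene plate_narrow 0.93 [558. 197.  13.] [326. 276.]
scene slot 0.81 [ 518. -204.  132.] [231. 138.]
scene slot 0.23 [679. 316.   2.] [324. 348.]
scene analyser 0.95 [ 520. -207.    1.] [234. 166.]
scene analyser 0.45 [560. 198.  11.] [325. 277.]
scene rack 0.79 [560. 195.  -0.] [324. 278.]
scene jar 0.66 [678. 316.   1.] [324. 348.]
scene cup 0.73 [688. 208.   3.] [289. 315.]
scene carton 0.84 [700.  96.   2.] [255. 285.]
top {'fov_y': 53.37074783018209, 'cx': 274.527427690278, 'cy': 210.16828918846247, 'rvec': array([ 2.0818341 , -2.15336152,  0.2184011 ]), 'tvec': array([  62.04440977,  569.8514366 , 1004.28724308])}
top plate_mi
[... 580 characters left out ...]
.] [252. 170.]
{'time': 1.0, 'joints': array([ 1.51722597,  0.50091238, -0.4269904 ,  1.5503976 ,  0.22078832,
        1.13828739, -0.21029666]), 'qd': array([0.00013317, 0.00142617, 0.00127474, 0.0003745 , 0.00031296,
       0.00125074, 0.00035758]), 'joint_efforts': array([-7.51914558e-04, -5.69379187e+01, -5.81047788e+00, -2.81335455e+01,
        1.29331875e-02,  1.77206115e-03, -4.35795801e-05]), 'tool_pos': array([ 202.5100257 , -617.65205707,  231.30203641]), 'eef_rot': array([ 3.14157716e+00, -4.78272347e-05,  3.16788934e-01]), 'wrist_force': array([ 0.15503625, -1.31387905,  0.15316835]), 'wrist_torque': array([ 0.00273845, -0.00325533,  0.02641486]), 'grip_width': 85.36878555300842}
```

View pics/scene0.png

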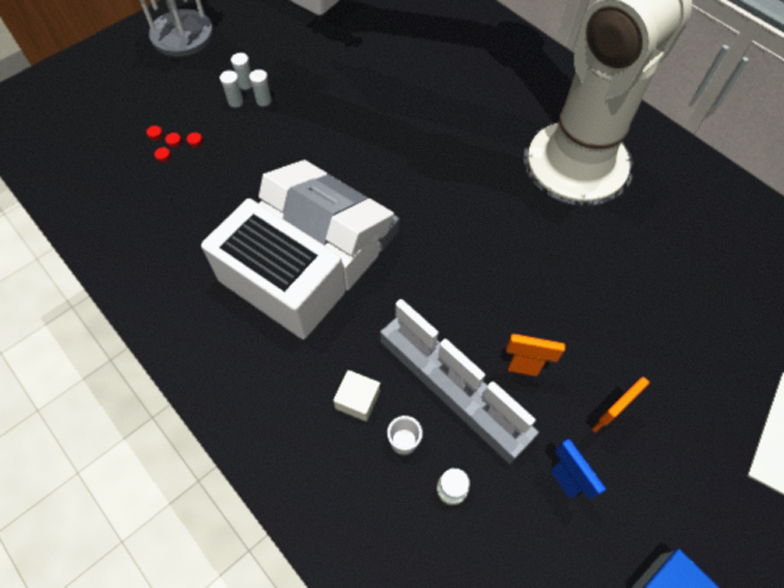

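View pics/top0.png

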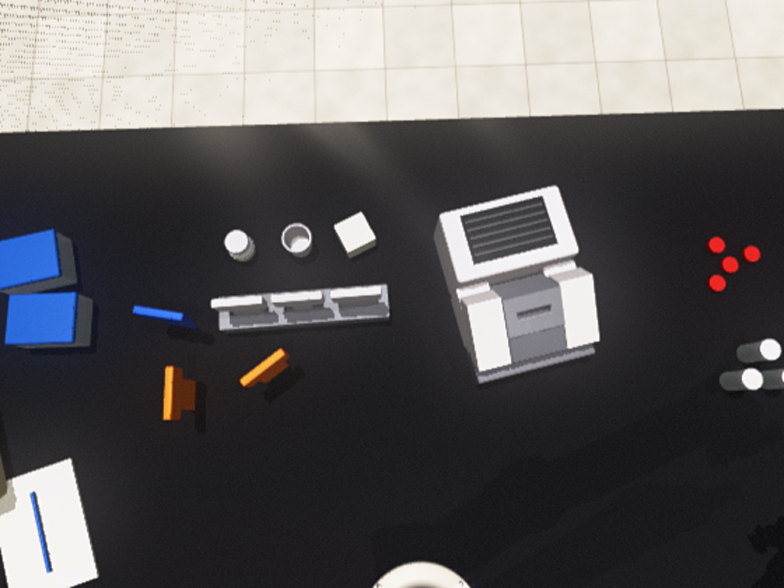

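The scene picture shows three white plates in the rack, with handles at about (415,325), (462,365) and (508,408). The orange look-alikes are at (535,350) and (625,400), and the blue one at (578,468). The slot is at (323,195). The rack plates are the candidates, and I'll tell them apart by blade width in one close crop, plus the metric measurement.

```bash
python3 - <<'E'
from h import *
out=[]
for n in('scene','top'):
    z=np.load(f'{n}0.npz'); im,d=z['im'],z['d']; W=cloud(n,d); R,t,*_=cam(n); print(n,'campos',-R.T@t)
    # handle points
    g=(W[...,2]>96)&(W[...,2]<150)&(abs(W[...,0]-560)<40)&(W[...,1]>30)&(W[...,1]<360)
    k,l,s,c=cv2.connectedComponentsWithStats(g.astype(np.uint8))
    for i in range(1,k):
        if s[i,4]<40: continue
        P=W[l==i]; top=P[P[:,2]>P[:,2].max()-7]
        print('handle',s[i],np.round(P.min(0)),np.round(P.max(0)),'mean',np.round(P.mean(0),1),'topmean',np.round(top.mean(0),1))
        xy=P[:,:2]; m=np.polyfit(xy[:,1],xy[:,0],1); print('  dx/dy',m[0])
    b=(W[...,2]>55)&(W[...,2]<84)&(abs(W[...,0]-560)<30)&(W[...,1]>30)&(W[...,1]<360)
    y=W[b][:,1]; print(np.histogram(y,bins=np.arange(30,365,5)))
    # slope face of analyser: fit plane around slot
    s=(W[...,2]>60)&(abs(W[...,0]-520)<75)&(abs(W[...,1]+205)<30)&(W[...,2]<170)
    P=W[s]; 
    for _ in range(5):
        c=P.mean(0); u=np.linalg.svd(P-c,full_matrices=False)[2][2]; u*=np.sign(u[2]); e=(W[s]-c)@u; P=W[s][abs(e)<4]
    print('plane n',u,'tilt',np.degrees(np.arccos(u[2])),'az',np.degrees(np.arctan2(u[1],u[0])),c,len(P),s.sum())
z=np.load('scene0.npz')['im']; a=cv2.resize(z[205:330,265:390],(500,500),interpolation=cv2.INTER_CUBIC)
z=np.load('top0.npz')['im']; b=cv2.resize(z[195:245,145:285],(784,280),interpolation=cv2.INTER_CUBIC)
save('crop1',a); save('crop2',b)
E
```

```text
scene campos [ 892.63323829  395.87481891 1036.58819672]
handle [282 213  31  35 443] [557.  51.  97.] [574. 137. 145.] mean [568.4  96.7 127.4] topmean [565.7  94.  140.1]
  dx/dy -0.05664243137390425
handle [313 242  33  35 486] [551. 152.  96.] [570. 237. 144.] mean [563.7 195.9 127.8] topmean [560.8 195.2 140. ]
  dx/dy -0.052152803222971895
handle [346 272  36  37 529] [547. 251.  96.] [565. 336. 145.] mean [559.1 294.8 128.2] topmean [556.2 292.9 140.3]
  dx/dy -0.04565658086859497
(array([ 0,  0,  0,  0,  0,  2,  7,  6,  8,  7,  9,  7, 10,  8, 10,  5,  6,
        9,  7, 11,  0,  0,  0,  0,  0,  0,  0,  0,  0,  5,  9,  7,  9,  8,
       10,  8,  5,  0,  0,  0,  0,  0,  0,  0,  0,  0,  0,  6,  9, 12, 10,
        9,  9,  9, 10, 10, 10, 10,  0,  0,  0,  0,  0,  0,  0,  0]), array([ 30,  35,  40,  45,  50,  55,  60,  65,  70,  75,  80,  85,  90,
        95, 100, 105, 110, 115, 120, 125, 130, 135, 140, 145, 150, 155,
       160, 165, 170, 175, 180, 185, 190, 195, 200, 205, 210, 215, 220,
       225, 230, 235, 240, 245, 250, 255, 260, 265, 270, 275, 280, 285,
       290, 295, 300, 30
[... 746 characters left out ...]
 3, 2, 2, 4, 4, 4, 4, 1, 0, 0,
       0, 0, 0, 0, 0, 0, 1, 4, 4, 2, 3, 3, 4, 2, 0, 0, 0, 0, 0, 0, 0, 0,
       0, 0, 0, 6, 4, 4, 2, 2, 4, 4, 5, 4, 3, 0, 0, 0, 0, 0, 0, 0, 0, 0]), array([ 30,  35,  40,  45,  50,  55,  60,  65,  70,  75,  80,  85,  90,
        95, 100, 105, 110, 115, 120, 125, 130, 135, 140, 145, 150, 155,
       160, 165, 170, 175, 180, 185, 190, 195, 200, 205, 210, 215, 220,
       225, 230, 235, 240, 245, 250, 255, 260, 265, 270, 275, 280, 285,
       290, 295, 300, 305, 310, 315, 320, 325, 330, 335, 340, 345, 350,
       355, 360]))
plane n [-0.01582892  0.98616687  0.16499804] tilt 80.50287934855345 az 90.91957325252918 [ 514.96495449 -204.74628348  114.29040284] 200 1480
```

View pics/crop1.png

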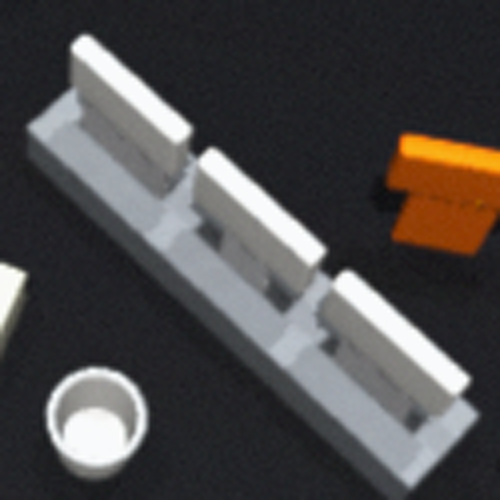

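View pics/crop2.png

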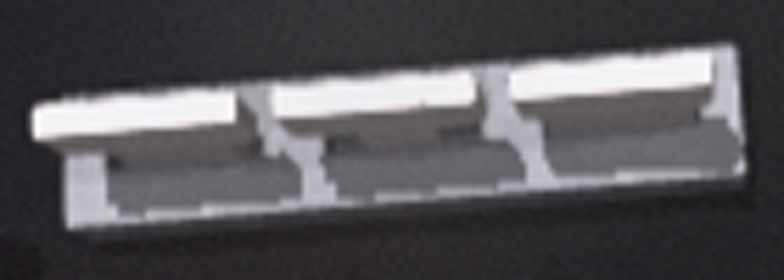

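Crops: the blade on the left of the scene crop (170,150) fills its bay, the centre one (250,250) has wide gaps, and the right one (380,380) has small gaps. The depth columns give widths of about 72, 38 and 54 mm. So plate_mid is the one at y≈292, and the networks agree. Next is the slot's pose.

```bash
python3 - <<'E'
from h import *
rng=np.random.default_rng(0)
for n in('scene','top'):
    z=np.load(f'{n}0.npz'); im,d=z['im'],z['d']; W=cloud(n,d)
    for th in('slot','rack','plate_mid'): 
        pass
    s=np.nan_to_num(W[...,2]>70)&(abs(W[...,0]-515)<90)&(abs(W[...,1]+205)<110)
    P=W[s]; best=None
    for _ in range(1500):
        q=P[rng.choice(len(P),3,0)]; u=np.cross(q[1]-q[0],q[2]-q[0]); 
        if np.linalg.norm(u)<500: continue
        u/=np.linalg.norm(u); u*=np.sign(u[2])
        if not 0.8<u[2]<0.92: continue
        k=(abs((P-q[0])@u)<2).sum()
        if best is None or k>best[0]: best=(k,u,q[0])
    k,u,c=best
    for _ in range(5):
        I=P[abs((P-c)@u)<3]; c=I.mean(0); u=np.linalg.svd(I-c,full_matrices=False)[2][2]; u*=np.sign(u[2])
    yaw=np.arctan2(-u[1],-u[0]); print(n,'n',u.round(3),'tilt',np.degrees(np.arccos(u[2])),'yaw',np.degrees(yaw),len(I),'face z range',I[:,2].min(),I[:,2].max())
    # slot dark pixels: intersect rays with plane
    R,t,f,cx,cy=cam(n); C=-R.T@t; v,uu=np.mgrid[:420,:560]; D=np.stack([(uu-cx)/f,(v-cy)/f,np.ones_like(uu,float)],-1)@R
    L=((c-C)@u)/(D@u); X=C+D*L[...,None]
    p0=np.array([520,-205]); near=(np.hypot(X[...,0]-p0[0],X[...,1]-p0[1])<45)
    g=im.mean(-1); med=np.median(g[near]); 
    for off in(12,20,30):
        m=(near&(g<med-off)).astype(np.uint8); kk,l,st,ce=cv2.connectedComponentsWithStats(m)
        if kk<2: continue
        i=1+np.argmax(st[1:,4]); Q=X[l==i]; w=np.maximum(med-g[l==i],0); cc=(Q*w[:,None]).sum(0)/w.sum(); V=np.linalg.svd(Q-Q.mean(0),full_matrices=False)[2]; a=V[0]*np.sign(V[0][1])
        e=(Q-cc)@a; b=(Q-cc)@V[1]; print(off,st[i,4],'centre',cc.round(1),'yaw',np.degrees(np.arctan2(-a[0],a[1])),'ext',e.min(),e.max(),np.ptp(b))
z=np.load('top0.npz')['im']; save('slot0',np.hstack([cv2.resize(z[190:275,330:435],(400,324),interpolation=2),cv2.resize(np.load('scene0.npz')['im'][105:190,180:285],(400,324),interpolation=2)]))
E
```

```text
scene n [-0.499 -0.109  0.859] tilt 30.73973087073115 yaw 12.348693215903356 1734 face z range 82.60719945624689 149.28244852371606
12 57 centre [ 556.4 -197.9  148.8] yaw 12.242311099009852 ext -26.24603891579959 31.221314847300647 16.33634308926829
20 37 centre [ 482.7 -213.5  104. ] yaw 12.687879073874402 ext -25.42268660383494 24.634121525471866 13.63291537631093
30 6 centre [ 483.1 -223.9  102.9] yaw 3.2396026676567318 ext -6.3217443071681245 4.428144179759337 6.809722487087438
top n [-0.5   -0.109  0.859] tilt 30.74811402670832 yaw 12.285887643128405 3497 face z range 81.40521929262006 149.45851754050878
12 162 centre [ 554.6 -197.7  149.4] yaw 12.156079977581086 ext -32.46919583953034 33.2543857415331 19.433020204616437
20 153 centre [ 554.8 -197.7  149.5] yaw 12.040074062242338 ext -32.42693858405628 33.294806269427 18.268281554758413
30 137 centre [ 555.4 -198.   149.8] yaw 11.300318684011152 ext -32.143242566293026 30.90986644130391 17.05784305345489
```

Request:
arm_command:
  rows:
    - [[0.9,0.3,0],[0,0,1],60]
    - [[0.9,0.3,0],[0,0,1],60]
    - [[0.9,0.3,0],[0,0,1],60]
    - [[0.9,0.2,0],[0,0,1],60]
  force: 60

```text
time: 1.33
tool_pos: [315.4, -632.9, 231.5]
eef_rot: [3.142, -0.0, -0.107]
wrist_force: [0.4, -0.6, 0.1]
grip_width: 59.7
```

```bash
python3 - <<'E'
from h import *
u=np.array([-.4995,-.109,.859]);u/=np.linalg.norm(u)
th=np.radians(12.2); ay=np.array([-np.sin(th),np.cos(th),0]); ax=np.cross(ay,u)
for n in('scene','top'):
    z=np.load(f'{n}0.npz'); im,d=z['im'],z['d']; W=cloud(n,d)
    k=np.abs(W[...,0]-520)<50; k&=abs(W[...,1]+205)<60; P=W[k]
    c0=np.array([520,-205,130.]); e=(P-c0)@u; off=np.median(e[abs(e)<12]); print(n,'face offset along n vs (520,-205,130):',off)
    c=c0+u*off
    R,t,f,cx,cy=cam(n); G=np.arange(-45,45.1,.5)
    A,B=np.meshgrid(G,G,indexing='ij'); X=c+A[...,None]*ax+B[...,None]*ay
    q=proj(n,X.reshape(-1,3)).reshape(*A.shape,2).astype(np.float32)
    r=cv2.remap(im,q[...,0],q[...,1],cv2.INTER_CUBIC); g=r.mean(-1); cv2.imwrite(f'rect_{n}.png',r[::-1,::-1,::-1])
    # slot: template dark rectangle 12x57 vs surrounding
    ker=-np.ones((49,139))/(49*139-24*114); ker[12:37,12:127]=1/(25*115); ker[:12]*=1
    resp=cv2.filter2D(g.astype(np.float32),-1,ker.astype(np.float32)); s=40
    sub=resp[50:131,75:106]; i=np.unravel_index(sub.argmin(),sub.shape); a,b=G[i[0]+50],G[i[1]+75]
    cc=c+a*ax+b*ay; print(n,sub.min(),a,b,'slot',cc.round(1))
r=np.hstack([cv2.resize(cv2.imread(f'rect_{n}.png'),(390,390)) for n in('scene','top')]); cv2.imwrite('pics/rect.png',r)
E
```

```text
scene face offset along n vs (520,-205,130): -1.9178025526071139
scene -13.618116 3.5 -4.0 slot [ 524.7 -208.1  130.1]
top face offset along n vs (520,-205,130): -0.4270551106162014
top -48.142365 -0.5 -1.0 slot [ 520.  -206.   129.4]
```

View pics/rect.png

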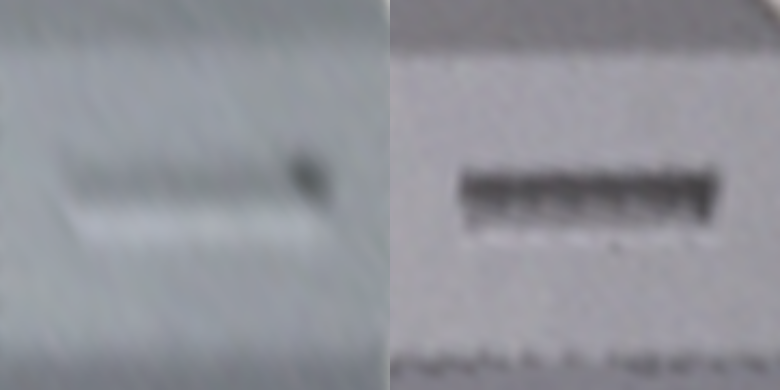

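Request:
arm_command:
  rows:
    - [[0.2,-0.98,0],[0,0,-1],60]
    - [[0.2,-0.98,0],[0,0,-1],60]
    - [[0.2,-0.98,0],[0,0,-1],60]
    - [[0.3,-0.9,0],[0,0,-1],60]
    - [[0.4,-0.9,0],[0,0,-1],60]
    - [[0.5,-0.8,0],[0,0,-1],60]
    - [[0.6,-0.8,0],[0,0,-1],60]
    - [[0.6,-0.8,0],[0,0,-1],60]

```text
time: 2.0
tool_pos: [346.2, -398.0, 231.5]
eef_rot: [3.141, -0.0, 0.741]
wrist_force: [-0.1, 0.4, 0.8]
grip_width: 60.6
```

The rectified slot view shows the mouth at columns 460–718 and rows 168–240 in the top camera, and the same bottom edge in the scene camera. The centre is about (519.5,-205.8,130), yaw 12.2° and tilt 30°. Next I'll work out the move to the plate.

```bash
cat >> h.py <<'E'
def plan(p,Rt,n,start=None):
    "rows (tool frame, scaled) from the present pose to (p, Rt) in n rows"
    o=arm.observe(); p0=np.array(o['tool_pos']) ; R0=Rn.from_euler('xyz',o['eef_rot'])
    dv=(R0.inv()*Rt).as_rotvec(); 
    for i in range(n):
        Ri=R0*Rn.from_rotvec(dv*i/n); t=Ri.inv().apply((np.array(p)-p0)/n)/30; a=np.degrees(dv)/n/6
        print([list(t.round(2)+0.0),list(a.round(2)+0.0)])
    print('max',abs(dv).max()*57.3/n/6, np.linalg.norm(np.array(p)-p0)/n)
def down(yaw,tilt=0): # tool x along yaw, tilt about tool x
    return Rn.from_euler('xyz',[np.pi,0,yaw])*Rn.from_rotvec([tilt,0,0])
E
python3 - <<'E'
from h import *
print(arm.observe()['joints'].round(2))
plan([553.5,292,231],down(np.pi/2+.049),21)
E
```

```text
[ 1.32  0.3  -0.61  1.85  0.2   1.04 -0.2 ]
[[np.float64(0.98), np.float64(-0.59), np.float64(0.0)], [np.float64(0.0), np.float64(0.0), np.float64(-0.4)]]
[[np.float64(1.01), np.float64(-0.54), np.float64(0.0)], [np.float64(0.0), np.float64(0.0), np.float64(-0.4)]]
[[np.float64(1.03), np.float64(-0.5), np.float64(0.0)], [np.float64(0.0), np.float64(0.0), np.float64(-0.4)]]
[[np.float64(1.05), np.float64(-0.46), np.float64(0.0)], [np.float64(0.0), np.float64(0.0), np.float64(-0.4)]]
[[np.float64(1.07), np.float64(-0.41), np.float64(0.0)], [np.float64(0.0), np.float64(0.0), np.float64(-0.4)]]
[[np.float64(1.08), np.float64(-0.37), np.float64(0.0)], [np.float64(0.0), np.float64(0.0), np.float64(-0.4)]]
[[np.float64(1.1), np.float64(-0.32), np.float64(0.0)], [np.float64(0.0), np.float64(0.0), np.float64(-0.4)]]
[[np.float64(1.11), np.float64(-0.28), np.float64(0.0)], [np.float64(0.0), np.float64(0.0), np.float64(-0.4)]]
[[np.float64(1.12), np.float64(-0.23), np.float64(0.0)], [np.float64(0.0), np.float64(0.0), np.float64(-0.4)]]
[[np.float64(1.13), np.float64(-0.18), np.float64(0.0)], [n
[... 604 characters left out ...]

[[np.float64(1.14), np.float64(0.1), np.float64(0.0)], [np.float64(0.0), np.float64(0.0), np.float64(-0.4)]]
[[np.float64(1.13), np.float64(0.15), np.float64(0.0)], [np.float64(0.0), np.float64(0.0), np.float64(-0.4)]]
[[np.float64(1.13), np.float64(0.2), np.float64(0.0)], [np.float64(0.0), np.float64(0.0), np.float64(-0.4)]]
[[np.float64(1.12), np.float64(0.24), np.float64(0.0)], [np.float64(0.0), np.float64(0.0), np.float64(-0.4)]]
[[np.float64(1.11), np.float64(0.29), np.float64(0.0)], [np.float64(0.0), np.float64(0.0), np.float64(-0.4)]]
[[np.float64(1.09), np.float64(0.34), np.float64(0.0)], [np.float64(0.0), np.float64(0.0), np.float64(-0.4)]]
max 0.39946535294549346 34.30752829571187
```

Request:
arm_command:
  rows:
    - [[0.95,-0.55,0],[0,0,-0.4],60]
    - [[0.95,-0.5,0],[0,0,-0.4],60]
    - [[0.95,-0.45,0],[0,0,-0.4],60]
    - [[1,-0.45,0],[0,0,-0.4],60]
    - [[1,-0.4,0],[0,0,-0.4],60]
    - [[1,-0.35,0],[0,0,-0.4],60]
    - [[1,-0.3,0],[0,0,-0.4],60]
    - [[1,-0.25,0],[0,0,-0.4],60]

```text
time: 2.67
tool_pos: [420.9, -153.3, 231.7]
eef_rot: [3.141, 0.001, 1.073]
wrist_force: [0.9, 0.1, 0.4]
grip_width: 60.3
```

Request:
arm_command:
  rows:
    - [[1,-0.25,0],[0,0,-0.4],60]
    - [[1,-0.2,0],[0,0,-0.4],60]
    - [[1,-0.15,0],[0,0,-0.4],60]
    - [[1,-0.1,0],[0,0,-0.4],60]
    - [[1,0,0],[0,0,-0.4],60]
    - [[1,0,0],[0,0,-0.4],60]
    - [[1,0.05,0],[0,0,-0.4],60]
    - [[1,0.1,0],[0,0,-0.4],60]

```text
time: 3.33
tool_pos: [489.2, 78.8, 231.6]
eef_rot: [3.141, 0.0, 1.407]
wrist_force: [-0.1, -0.7, 0.0]
grip_width: 60.3
```

```bash
python3 - <<'E'
from h import *
print(arm.observe()['joints'].round(2))
plan([553.5,292,231],down(np.pi/2+.049),7)
E
```

```text
[ 0.61  0.33 -0.98  1.92  0.31  1.06 -0.66]
[[np.float64(1.05), np.float64(0.14), np.float64(0.0)], [np.float64(0.0), np.float64(0.0), np.float64(-0.29)]]
[[np.float64(1.05), np.float64(0.17), np.float64(0.0)], [np.float64(0.0), np.float64(0.0), np.float64(-0.29)]]
[[np.float64(1.04), np.float64(0.2), np.float64(0.0)], [np.float64(0.0), np.float64(0.0), np.float64(-0.29)]]
[[np.float64(1.03), np.float64(0.23), np.float64(0.0)], [np.float64(0.0), np.float64(0.0), np.float64(-0.29)]]
[[np.float64(1.03), np.float64(0.26), np.float64(0.0)], [np.float64(0.0), np.float64(0.0), np.float64(-0.29)]]
[[np.float64(1.02), np.float64(0.29), np.float64(0.0)], [np.float64(0.0), np.float64(0.0), np.float64(-0.29)]]
[[np.float64(1.01), np.float64(0.32), np.float64(0.0)], [np.float64(0.0), np.float64(0.0), np.float64(-0.29)]]
max 0.28965951097981474 31.813912863324617
```

Request:
arm_command:
  rows:
    - [[1,0.15,0],[0,0,-0.3],50]
    - [[1,0.15,0],[0,0,-0.3],50]
    - [[1,0.2,0],[0,0,-0.3],50]
    - [[1,0.25,0],[0,0,-0.3],50]
    - [[1,0.25,0],[0,0,-0.3],50]
    - [[1,0.3,0],[0,0,-0.3],50]
    - [[1,0.3,0],[0,0,-0.25],50]
    - [[0,0,0],[0,0,0],50]

```text
time: 4.0
tool_pos: [550.7, 291.6, 231.8]
eef_rot: [3.141, -0.006, 1.628]
wrist_force: [-0.7, 0.5, 0.9]
grip_width: 50.4
```

```bash
python3 - <<'E'
from h import *
print(arm.observe()['joints'].round(2))
n='top';im,d=arm.capture(n); W=cloud(n,d)
g=(W[...,2]>96)&(W[...,2]<145)&(abs(W[...,0]-555)<20)&(W[...,1]>240)&(W[...,1]<345); print(g.sum(), np.nanmean(W[g],0) if g.sum() else 0)
n='scene';im,d=arm.capture(n); W=cloud(n,d)
# plate handle estimate vs fingers, same camera
g=(W[...,2]>96)&(W[...,2]<145)&(abs(W[...,0]-555)<20)&(W[...,1]>240)&(W[...,1]<345)
P=W[g]; T=P[P[:,2]>137]; print(g.sum(),'top face mean',T.mean(0),T.min(0),T.max(0))
o=arm.observe(); print(o['tool_pos'],o['eef_rot'])
q=proj(n,[o['tool_pos']])[0]; q2=proj(n,[[553.5,292,140]])[0]; print(q,q2)
save('hover',im,(300,180,420,320),4)
E
```

```text
[ 0.13  0.59 -0.95  1.61  0.5   1.2  -0.86]
0 0
508 top face mean [556.4932535  295.47599019 140.09754667] [547.461624   250.94574489 137.02701069] [564.87085772 335.71250269 144.45230613]
[550.79541001 285.74705232 231.0870911 ] [-3.14088919e+00 -7.89031356e-04  1.62330312e+00]
[371.56081237 267.60027275] [364.66655187 286.00559415]
```

View pics/hover.png

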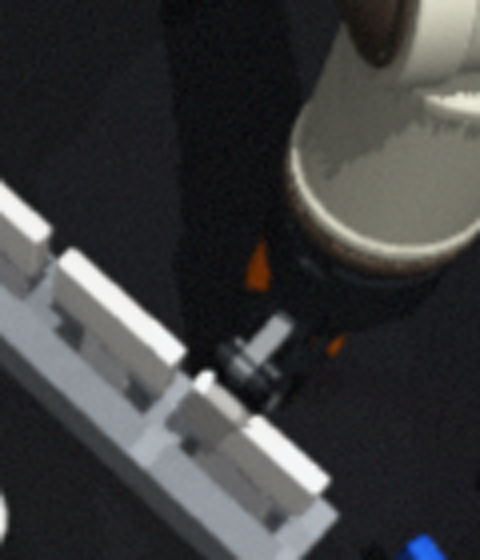

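Hover crop: the white mid handle is at about (265,440), with the gripper finger just to the robot's side of it. The fingers straddle it, so I'll go down.

Request:
arm_command:
  rows:
    - [[0.2,0.1,0.7],[0,0,0],50]
    - [[0,0,0.9],[0,0,0],50]
    - [[0,0,0.9],[0,0,0],50]
    - [[0,0,0.9],[0,0,0],50]
    - [[0,0,0.7],[0,0,0],50]
    - [[0,0,0.25],[0,0,0],50]
    - [[0,0,0],[0,0,0],50]
    - [[0,0,0],[0,0,0],50]

```text
time: 4.77
tool_pos: [554.7, 289.3, 101.5]
eef_rot: [3.141, 0.0, 1.619]
wrist_force: [-0.1, -0.8, 0.9]
grip_width: 49.9
```

Request:
arm_command:
  rows:
    - [[0,0,0],[0,0,0],24]
    - [[0,0,0],[0,0,0],20]
    - [[0,0,0],[0,0,0],17]
  force: 20

```text
time: 5.02
tool_pos: [555.0, 290.5, 102.3]
eef_rot: [3.139, -0.001, 1.62]
wrist_force: [0.1, -0.2, 0.7]
grip_width: 17.0
```

```bash
python3 - <<'E'
from h import *
o=arm.observe(); print(o['tool_pos'],o['eef_rot'],o['wrist_force'],o['grip_width'])
E
```

```text
[555.04939643 290.48907285 102.34820522] [ 3.13928192e+00 -7.41995241e-04  1.62028462e+00] [ 0.08209471 -0.19981411  0.70514871] 17.00902556676182
```

Request:
arm_command:
  rows:
    - [[0,0,0],[0,0,0],10]
    - [[0,0,0],[0,0,0],8]
    - [[0,0,0],[0,0,0],8]
    - [[0,0,0],[0,0,0],8]
  force: 70

```text
time: 5.35
tool_pos: [554.9, 290.7, 102.3]
eef_rot: [3.14, -0.0, 1.621]
wrist_force: [-1.8, -0.4, 7.3]
grip_width: 13.2
```

Request:
arm_command:
  rows:
    - [[0,0,-0.2],[0,0,0],8]
    - [[0,0,-0.4],[0,0,0],8]
    - [[0,0,-0.7],[0,0,0],8]
    - [[0,0,-1],[0,0,0],8]
    - [[0,0,-1],[0,0,0],8]
    - [[0,0,-1],[0,0,0],8]
    - [[0,0,-1],[0,0,0],8]
    - [[0,0,-0.5],[0,0,0],8]

```text
time: 6.02
tool_pos: [554.8, 291.5, 279.8]
eef_rot: [3.137, -0.002, 1.621]
wrist_force: [0.0, 0.3, -1.5]
grip_width: 13.0
```

```bash
python3 - <<'E'
from h import *
o=arm.observe(); print(o['tool_pos'],o['eef_rot'],o['wrist_force'],o['grip_width'],o['joints'].round(2))
E
```

```text
[554.83881599 291.46850119 279.81195184] [ 3.13711320e+00 -2.29950188e-03  1.62123946e+00] [ 0.01695502  0.30529461 -1.50703927] 13.014142849583905 [ 0.14  0.55 -0.97  1.55  0.47  1.28 -0.84]
```

```bash
cat >> h.py <<'E'
th=np.radians(12.2); U=np.array([-.5*np.cos(th),-.5*np.sin(th),np.sqrt(.75)]); SL=np.array([519.5,-205.8,130.]); RT=down(np.pi/2+th,-np.pi/6)
E
python3 - <<'E' | sed 's/np.float64(\([^)]*\))/\1/g'
from h import *
print(RT.apply([0,0,1]),U, RT.apply([0,1,0]))
plan(SL+U*132,RT,18)
E
```

```text
[ 0.48870795  0.1056624  -0.8660254 ] [-0.48870795 -0.1056624   0.8660254 ] [0.84646699 0.18301264 0.5       ]
[[-0.94, -0.23, 0.06], [-0.27, 0.02, -0.08]]
[[-0.93, -0.24, 0.05], [-0.27, 0.02, -0.08]]
[[-0.93, -0.25, 0.04], [-0.27, 0.02, -0.08]]
[[-0.93, -0.26, 0.03], [-0.27, 0.02, -0.08]]
[[-0.93, -0.27, 0.03], [-0.27, 0.02, -0.08]]
[[-0.93, -0.28, 0.02], [-0.27, 0.02, -0.08]]
[[-0.92, -0.29, 0.0], [-0.27, 0.02, -0.08]]
[[-0.92, -0.3, -0.01], [-0.27, 0.02, -0.08]]
[[-0.92, -0.3, -0.02], [-0.27, 0.02, -0.08]]
[[-0.91, -0.31, -0.03], [-0.27, 0.02, -0.08]]
[[-0.91, -0.32, -0.04], [-0.27, 0.02, -0.08]]
[[-0.91, -0.33, -0.05], [-0.27, 0.02, -0.08]]
[[-0.91, -0.33, -0.06], [-0.27, 0.02, -0.08]]
[[-0.9, -0.34, -0.07], [-0.27, 0.02, -0.08]]
[[-0.9, -0.34, -0.08], [-0.27, 0.02, -0.08]]
[[-0.9, -0.35, -0.1], [-0.27, 0.02, -0.08]]
[[-0.89, -0.35, -0.11], [-0.27, 0.02, -0.08]]
[[-0.89, -0.36, -0.12], [-0.27, 0.02, -0.08]]
max 0.2747106785509478 29.004651582877003
```

Request:
arm_command:
  rows:
    - [[-0.4,-0.1,0],[0,0,0],8]
    - [[-0.93,-0.24,0.05],[-0.28,0.02,-0.08],8]
    - [[-0.93,-0.25,0.04],[-0.28,0.02,-0.08],8]
    - [[-0.93,-0.26,0.03],[-0.28,0.02,-0.08],8]
    - [[-0.93,-0.27,0.03],[-0.28,0.02,-0.08],8]
    - [[-0.93,-0.28,0.02],[-0.28,0.02,-0.08],8]
    - [[-0.92,-0.29,0],[-0.28,0.02,-0.08],8]
    - [[-0.92,-0.3,0],[-0.28,0.02,-0.08],8]

```text
time: 6.68
tool_pos: [509.6, 78.6, 263.7]
eef_rot: [2.935, -0.007, 1.681]
wrist_force: [0.0, -1.1, -1.4]
grip_width: 12.9
```

Request:
arm_command:
  rows:
    - [[-0.92,-0.3,-0.02],[-0.28,0.02,-0.08],8]
    - [[-0.91,-0.31,-0.03],[-0.28,0.02,-0.08],8]
    - [[-0.91,-0.32,-0.04],[-0.28,0.02,-0.08],8]
    - [[-0.91,-0.33,-0.05],[-0.28,0.02,-0.08],8]
    - [[-0.91,-0.33,-0.06],[-0.28,0.02,-0.08],8]
    - [[-0.9,-0.34,-0.07],[-0.28,0.02,-0.08],8]
    - [[-0.9,-0.34,-0.08],[-0.28,0.02,-0.08],8]
    - [[-0.5,-0.2,-0.05],[-0.28,0.02,-0.08],8]

```text
time: 7.35
tool_pos: [464.5, -135.1, 251.8]
eef_rot: [2.702, -0.001, 1.746]
wrist_force: [-0.4, 0.3, -1.2]
grip_width: 13.2
```

Request:
arm_command:
  rows:
    - [[0,0,0],[0,0,0],8]
    - [[0,0,0],[0,0,0],8]
    - [[0,0,0],[0,0,0],8]

```text
time: 7.6
tool_pos: [465.6, -130.8, 251.5]
eef_rot: [2.704, -0.004, 1.75]
wrist_force: [-0.3, -0.2, -1.7]
grip_width: 13.1
```

```bash
python3 - <<'E' | sed 's/np.float64(\([^)]*\))/\1/g'
from h import *
o=arm.observe(); print(o['tool_pos'],o['eef_rot'],o['joints'].round(2), o['wrist_force'])
plan(SL+U*132,RT,2)
R=Rn.from_euler('xyz',o['eef_rot']); print('tool z',R.apply([0,0,1]),-U)
E
```

```text
[ 465.62653908 -130.83337904  251.49844083] [ 2.70430924 -0.00355728  1.75032417] [ 1.34 -0.05 -0.9   2.23 -0.49  0.64  0.96] [-0.33867027 -0.24811837 -1.70990895]
[[-1.43, -0.45, -0.08], [-0.41, 0.06, -0.15]]
[[-1.42, -0.46, -0.11], [-0.41, 0.06, -0.15]]
max 0.41183341668008205 44.917787722592045
tool z [ 0.4160985   0.07878948 -0.90589969] [ 0.48870795  0.1056624  -0.8660254 ]
```

Request:
arm_command:
  rows:
    - [[-0.72,-0.22,-0.04],[-0.2,0.03,-0.08],8]
    - [[-0.72,-0.22,-0.05],[-0.2,0.03,-0.08],8]
    - [[-0.71,-0.23,-0.05],[-0.2,0.03,-0.07],8]
    - [[-0.71,-0.23,-0.06],[-0.22,0.03,-0.07],8]
    - [[0,0,0],[0,0,0],8]
    - [[0,0,0],[0,0,0],8]
    - [[0,0,0],[0,0,0],8]

```text
time: 8.18
tool_pos: [456.1, -219.6, 244.3]
eef_rot: [2.618, -0.001, 1.785]
wrist_force: [-0.6, -0.1, -0.7]
grip_width: 13.0
```

```bash
cat > look.py <<'E'
import sys
from h import *
o=arm.observe(); print(o['tool_pos'].round(1),o['eef_rot'].round(4),o['joints'].round(2),o['wrist_force'].round(1))
R=Rn.from_euler('xyz',o['eef_rot']); S=Rn.from_matrix(np.c_[RT.as_matrix()[:,1],RT.as_matrix()[:,0],U]) # slot axes x,y,z
print('tool rot err (rotvec in tool axes,deg)',np.degrees((R.inv()*RT).as_rotvec()).round(2),'TCP in slot frame',S.inv().apply(o['tool_pos']-SL).round(1))
for n in('top','scene'):
    im,d=arm.capture(n); np.savez(f'{n}_{sys.argv[1]}.npz',im=im,d=d); W=cloud(n,d); L=S.inv().apply((W-SL).reshape(-1,3)).reshape(W.shape)
    # plate points: off-face region close to slot, z>4
    for nm,a,b in(('blade',float(sys.argv[2])+5,float(sys.argv[2])+75),('handle',float(sys.argv[2])+84,float(sys.argv[2])+128)):
        k=(L[...,2]>a)&(L[...,2]<b)&(abs(L[...,1])<50)&(abs(L[...,0])<12)
        if k.sum()<20: print(n,nm,k.sum()); continue
        Q=L[k]; m=np.polyfit(Q[:,2],Q[:,0],1); my=np.polyfit(Q[:,1],Q[:,0],1)
        print(n,nm,k.sum(),'min',Q.min(0).round(1),'max',Q.max(0).round(1),'med x',np.median(Q[:,0]).round(1),'dx/dz',m[0].round(3),'dx/dy',my[0].round(3))
    f=abs(L[...,2])<8; f&=(abs(L[...,1])<40)&(abs(L[...,0])>12)&(abs(L[...,0])<35); print(n,'face z',np.median(L[f][:,2]).round(2))
    q=proj(n,SL)[0].astype(int); save(f'{n}_{sys.argv[1]}',im,(q[0]-65,q[1]-65,q[0]+65,q[1]+45),4)
E
python3 look.py a 40; python3 -c "
import cv2,numpy as np
a=[cv2.resize(cv2.imread(f'pics/{n}_a.png'),(400,340)) for n in('top','scene')]; cv2.imwrite('pics/both_a.png',np.hstack(a))"
```

```text
[ 456.1 -219.6  244.3] [ 2.6179e+00 -1.2000e-03  1.7852e+00] [ 1.44  0.07 -0.78  2.2  -0.61  0.64  1.33] [-0.6 -0.1 -0.7]
tool rot err (rotvec in tool axes,deg) [ 0.01 -0.1   0.04] TCP in slot frame [  1.   -0.  131.4]
top blade 345 min [ -5.2 -23.7  45. ] max [  4.   29.  114.5] med x 1.9 dx/dz 0.007 dx/dy -0.027
top handle 254 min [ -8.6 -38.6 124.2] max [ 11.9  46.5 168. ] med x 5.1 dx/dz -0.049 dx/dy -0.103
top face z 0.19
scene blade 533 min [ -4.1 -25.5  45.1] max [ 10.9  30.1 114.7] med x 5.5 dx/dz 0.003 dx/dy -0.019
scene handle 463 min [-10.9 -39.4 124. ] max [ 12.   47.  167.9] med x 8.3 dx/dz -0.032 dx/dy -0.027
scene face z -0.98
```

View pics/both_a.png

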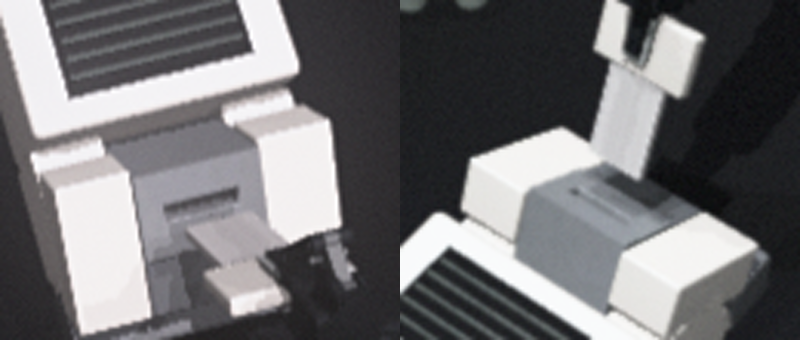

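Both views show the blade tip square to the slot and about 40 mm clear of it. It is about 2.5 mm off in y and about 1 mm off in x. I'll correct that and advance close to the mouth.

Request:
arm_command:
  rows:
    - [[-0.08,-0.03,0.2],[0,0,0],8]
    - [[0,0,0.3],[0,0,0],8]
    - [[0,0,0.3],[0,0,0],8]
    - [[0,0,0.2],[0,0,0],8]
    - [[0,0,0],[0,0,0],8]
    - [[0,0,0],[0,0,0],8]
    - [[0,0,0],[0,0,0],8]

```text
time: 8.87
tool_pos: [470.0, -220.5, 217.9]
eef_rot: [2.618, -0.0, 1.783]
wrist_force: [-0.8, -0.7, -1.1]
grip_width: 13.2
```

```bash
python3 look.py b 10; python3 -c "
import cv2,numpy as np
from h import *
a=[]
for n in('top','scene'):
    im=np.load(f'{n}_b.npz')['im']; q=proj(n,SL)[0].astype(int); a.append(cv2.resize(im[q[1]-27:q[1]+27,q[0]-32:q[0]+32],(400,338),interpolation=2))
cv2.imwrite('pics/both_b.png',np.hstack(a)[...,::-1])"
```

```text
[ 470.  -220.5  217.9] [ 2.6176e+00 -4.0000e-04  1.7829e+00] [ 1.39  0.15 -0.79  2.21 -0.57  0.54  1.29] [-0.8 -0.7 -1.1]
tool rot err (rotvec in tool axes,deg) [ 0.02  0.01 -0.05] TCP in slot frame [ -0.7  -3.9 101.9]
top blade 311 min [ -6.9 -26.9  15.1] max [ 1.9 25.5 84.5] med x 0.3 dx/dz 0.008 dx/dy -0.015
top handle 236 min [-11.1 -44.2  94. ] max [ 10.9  42.2 137.9] med x 3.3 dx/dz -0.003 dx/dy -0.116
top face z 0.46
scene blade 502 min [ -5.5 -28.8  15.3] max [ 8.4 25.9 84.8] med x 3.9 dx/dz 0.005 dx/dy -0.009
scene handle 439 min [ -6.7 -43.8  94.1] max [ 12.   42.8 137.9] med x 6.8 dx/dz -0.006 dx/dy -0.025
scene face z -1.08
```

View pics/both_b.png

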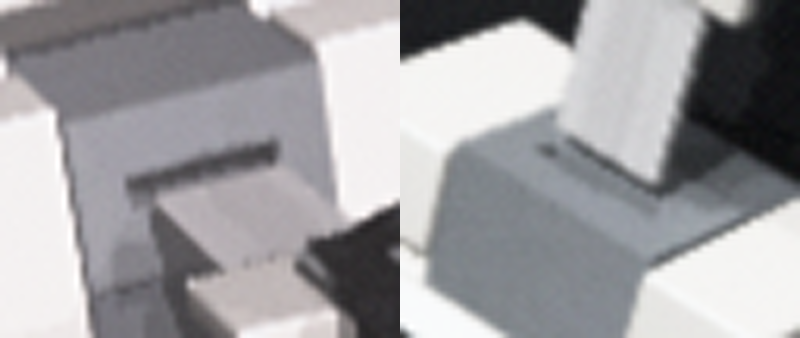

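The blade tip is right at the slot in both views, with remaining offsets of about -1 mm in y and -0.4 mm in x. I'll nudge and advance gently, watching the force.

Request:
arm_command:
  rows:
    - [[0.03,0.015,0.1],[0,0,0],8]
    - [[0,0,0.1],[0,0,0],8]
    - [[0,0,0.1],[0,0,0],8]
    - [[0,0,0.1],[0,0,0],8]
    - [[0,0,0],[0,0,0],8]
    - [[0,0,0],[0,0,0],8]

```text
time: 9.47
tool_pos: [475.9, -218.2, 207.3]
eef_rot: [2.618, -0.001, 1.783]
wrist_force: [-0.0, -0.2, -1.6]
grip_width: 13.4
```

```bash
python3 look.py c -2; python3 -c "
import cv2,numpy as np
from h import *
a=[]
for n in('top','scene'):
    im=np.load(f'{n}_c.npz')['im']; q=proj(n,SL)[0].astype(int); a.append(cv2.resize(im[q[1]-27:q[1]+27,q[0]-32:q[0]+32],(400,338),interpolation=2))
cv2.imwrite('pics/both_c.png',np.hstack(a)[...,::-1])"
```

```text
[ 475.9 -218.2  207.3] [ 2.6178e+00 -1.1000e-03  1.7827e+00] [ 1.37  0.18 -0.78  2.21 -0.55  0.5   1.27] [-0.  -0.2 -1.6]
tool rot err (rotvec in tool axes,deg) [ 0.01 -0.03 -0.08] TCP in slot frame [-0.6 -2.9 89.6]
top blade 306 min [ -8.4 -44.3   3. ] max [10.8 47.1 72.9] med x 0.3 dx/dz -0.001 dx/dy -0.003
top handle 227 min [-10.9 -41.2  82.1] max [ 11.9  43.3 126. ] med x 3.6 dx/dz 0.004 dx/dy -0.121
top face z 0.36
scene blade 495 min [ -3.2 -27.3   3.1] max [ 8.2 27.5 72.6] med x 4.0 dx/dz 0.004 dx/dy -0.014
scene handle 439 min [-11.  -43.3  82.1] max [ 12.   43.7 125.9] med x 7.0 dx/dz -0.015 dx/dy -0.02
scene face z -1.15
```

View pics/both_c.png

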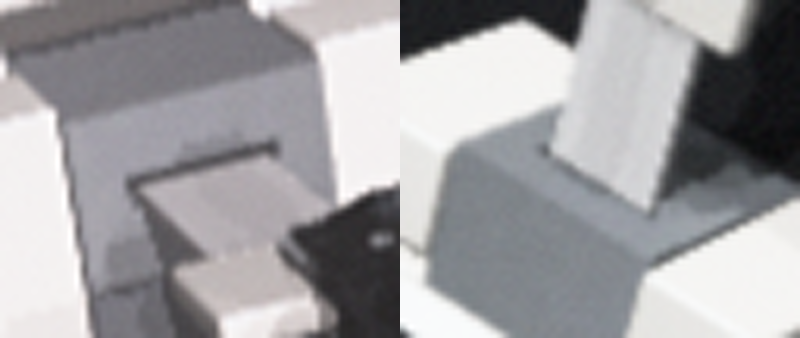

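In both views the blade tip covers the mouth, with small gaps at each end and no contact force. I'll push on gently.

Request:
arm_command:
  rows:
    - [[0.02,0,0.1],[0,0,0],8]
    - [[0,0,0.1],[0,0,0],8]
    - [[0,0,0.1],[0,0,0],8]
    - [[0,0,0],[0,0,0],8]

```text
time: 9.9
tool_pos: [480.1, -216.6, 199.2]
eef_rot: [2.618, -0.001, 1.783]
wrist_force: [-0.9, -0.0, -2.5]
grip_width: 13.1
```

Request:
arm_command:
  rows:
    - [[0,0,0.15],[0,0,0],8]
    - [[0,0,0.15],[0,0,0],8]
    - [[0,0,0.15],[0,0,0],8]
    - [[0,0,0.15],[0,0,0],8]
    - [[0,0,0],[0,0,0],8]

```text
time: 10.32
tool_pos: [489.0, -214.4, 183.3]
eef_rot: [2.618, -0.002, 1.783]
wrist_force: [-0.0, -0.7, -1.6]
grip_width: 12.8
```

```bash
python3 look.py d -32
```

```text
[ 489.  -214.4  183.3] [ 2.6181e+00 -1.8000e-03  1.7830e+00] [ 1.31  0.25 -0.77  2.22 -0.5   0.42  1.23] [-0.  -0.7 -1.6]
tool rot err (rotvec in tool axes,deg) [-0.   -0.07 -0.09] TCP in slot frame [-0.7 -2.  62. ]
top blade 454 min [-11.7 -49.8 -12.5] max [12.  49.9 42.9] med x 0.4 dx/dz -0.056 dx/dy -0.018
top handle 199 min [-11.7 -41.4  52.2] max [11.9 44.1 96. ] med x 3.3 dx/dz 0.012 dx/dy -0.1
top face z 0.22
scene blade 416 min [-11.8 -49.5  -6.5] max [11.8 49.9 42.9] med x 3.7 dx/dz 0.034 dx/dy -0.001
scene handle 417 min [ -5.5 -42.8  52. ] max [12.  45.2 95.8] med x 6.7 dx/dz 0.007 dx/dy -0.028
scene face z -1.05
```

The blade is 30 mm in and running free. I'll continue.

Request:
arm_command:
  rows:
    - [[0,0,0.2],[0,0,0],8]
    - [[0,0,0.2],[0,0,0],8]
    - [[0,0,0.2],[0,0,0],8]
    - [[0,0,0.2],[0,0,0],8]
    - [[0,0,0.2],[0,0,0],8]
    - [[0,0,0.15],[0,0,0],8]
    - [[0,0,0],[0,0,0],8]

```text
time: 11.0
tool_pos: [505.9, -210.6, 153.3]
eef_rot: [2.618, -0.002, 1.783]
wrist_force: [0.0, -0.3, -2.0]
grip_width: 13.7
```

```bash
python3 look.py e -70
```

```text
[ 505.9 -210.6  153.3] [ 2.6182e+00 -2.0000e-03  1.7831e+00] [ 1.23  0.33 -0.73  2.21 -0.46  0.33  1.19] [ 0.  -0.3 -2. ]
tool rot err (rotvec in tool axes,deg) [-0.01 -0.08 -0.09] TCP in slot frame [-0.8 -1.9 27.3]
top blade 202 min [-10.  -48.7 -16.1] max [11.9 50.   4.7] med x 4.7 dx/dz 0.473 dx/dy -0.087
top handle 163 min [ -7.4 -41.2  14.5] max [11.4 44.2 57.8] med x 3.3 dx/dz 0.045 dx/dy -0.129
top face z 0.3
scene blade 153 min [-11.7 -47.9  -5.4] max [12.  49.8  4.8] med x 3.4 dx/dz 0.164 dx/dy -0.011
scene handle 383 min [ -6.4 -43.6  14.2] max [11.9 44.6 57.8] med x 6.9 dx/dz 0.006 dx/dy -0.019
scene face z -0.88
```

Request:
arm_command:
  rows:
    - [[0,0,0.15],[0,0,0],8]
    - [[0,0,0.15],[0,0,0],8]
    - [[0,0,0.1],[0,0,0],8]
    - [[0,0,0],[0,0,0],8]

```text
time: 11.43
tool_pos: [511.7, -209.8, 143.4]
eef_rot: [2.618, -0.001, 1.783]
wrist_force: [0.6, 0.7, -1.9]
grip_width: 13.0
```

Request:
arm_command:
  rows:
    - [[0,0,0.05],[0,0,0],8]
    - [[0,0,0.03],[0,0,0],8]
    - [[0,0,0],[0,0,0],8]

```text
time: 11.68
tool_pos: [512.9, -209.8, 141.7]
eef_rot: [2.618, -0.001, 1.782]
wrist_force: [0.2, -0.6, -1.5]
grip_width: 12.9
```

Request:
arm_command:
  rows:
    - [[0,0,0.04],[0,0,0],8]
    - [[0,0,0.03],[0,0,0],8]
    - [[0,0,0],[0,0,0],8]

```text
time: 11.93
tool_pos: [513.9, -209.9, 140.1]
eef_rot: [2.618, -0.0, 1.782]
wrist_force: [-1.3, 0.1, 1.6]
grip_width: 13.2
```

Request:
arm_command:
  rows:
    - [[0,0,0.03],[0,0,0],8]
    - [[0,0,0.03],[0,0,0],8]
    - [[0,0,0],[0,0,0],8]

```text
time: 12.18
tool_pos: [514.0, -209.9, 139.9]
eef_rot: [2.619, 0.0, 1.782]
wrist_force: [-24.4, 1.3, 35.5]
grip_width: 12.8
```

The push met about 43 N straight along the slot axis with the TCP 11.7 mm above the face, where 12 mm is expected with the shoulders down. I'll relieve the push, then check before letting go.

Request:
arm_command:
  rows:
    - [[0,0,-0.04],[0,0,0],8]
    - [[0,0,0],[0,0,0],8]

```text
time: 12.35
tool_pos: [514.1, -210.1, 140.1]
eef_rot: [2.618, 0.001, 1.782]
wrist_force: [-9.6, 0.7, 13.5]
grip_width: 13.3
```

```bash
python3 look.py f -80; python3 - <<'E'
from h import *
S=Rn.from_matrix(np.c_[RT.as_matrix()[:,1],RT.as_matrix()[:,0],U]); im=[]
for n,fz in(('top',.3),('scene',-1)):
    z=np.load(f'{n}_f.npz'); W=cloud(n,z['d']); L=S.inv().apply((W-SL).reshape(-1,3)).reshape(W.shape)
    k=(L[...,2]>15)&(L[...,2]<70)&(abs(L[...,0])<7)&(((L[...,1]>18)&(L[...,1]<43))|((L[...,1]<-18)&(L[...,1]>-43))); print(n,'handle top above face',np.percentile(L[k][:,2],[90,98,100])-fz)
    q=proj(n,SL)[0].astype(int); im.append(cv2.resize(z['im'][q[1]-37:q[1]+27,q[0]-37:q[0]+37],(400,346),interpolation=2))
cv2.imwrite('pics/both_f.png',np.hstack(im)[...,::-1])
E
```

```text
[ 514.1 -210.1  140.1] [2.6176e+00 8.0000e-04 1.7819e+00] [ 1.19  0.37 -0.71  2.21 -0.44  0.29  1.17] [-9.6  0.7 13.5]
tool rot err (rotvec in tool axes,deg) [ 0.02  0.09 -0.07] TCP in slot frame [-0.3 -3.  11.8]
top blade 7
top handle 179 min [-11.1 -42.8   4.1] max [11.5 43.1 48. ] med x 3.6 dx/dz -0.032 dx/dy -0.085
top face z 0.17
scene blade 3
scene handle 384 min [-10.3 -43.4   4. ] max [11.9 44.7 48. ] med x 7.1 dx/dz -0.035 dx/dy -0.023
scene face z -1.0
top handle top above face [50.91727564 52.8679074  53.82227331]
scene handle top above face [49.15961077 50.59423771 51.53888369]
```

View pics/both_f.png

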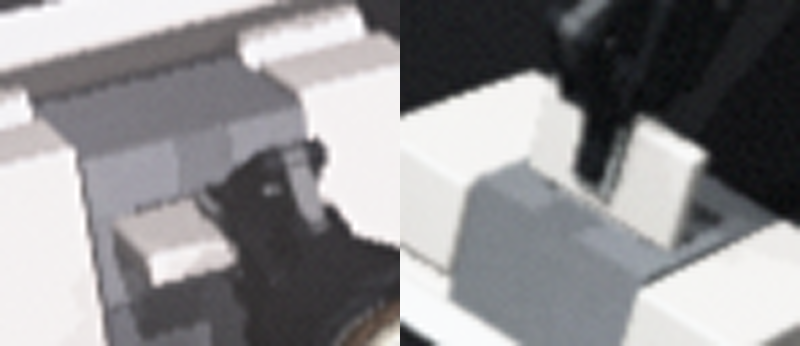

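Both views show the handle sitting on the sloping face, with its top 50–51 mm above it. The shoulders are home, so I'll release and retreat.

Request:
arm_command:
  rows:
    - [[0,0,0],[0,0,0],16]
    - [[0,0,0],[0,0,0],22]
    - [[0,0,0],[0,0,0],35]
    - [[0,0,0],[0,0,0],45]
    - [[0,0,0],[0,0,0],45]
    - [[0,0,0],[0,0,0],45]

```text
time: 12.95
tool_pos: [514.3, -209.5, 139.4]
eef_rot: [2.618, -0.001, 1.782]
wrist_force: [0.2, -1.3, -0.0]
grip_width: 45.1
```

Request:
arm_command:
  rows:
    - [[0,0,-0.3],[0,0,0],45]
    - [[0,0,-0.6],[0,0,0],45]
    - [[0,0,-0.8],[0,0,0],45]
    - [[0,0,-0.8],[0,0,0],45]
    - [[0,0,-0.8],[0,0,0],45]
    - [[0,0,-0.6],[0,0,0],45]
    - [[0,0,0],[0,0,0],45]
    - [[0,0,0],[0,0,0],45]

```text
time: 13.62
tool_pos: [456.7, -223.1, 241.7]
eef_rot: [2.618, 0.003, 1.781]
wrist_force: [0.1, 0.7, -0.4]
grip_width: 44.9
```

```bash
python3 look.py g -80; python3 - <<'E'
from h import *
S=Rn.from_matrix(np.c_[RT.as_matrix()[:,1],RT.as_matrix()[:,0],U])
for n,fz in(('top',.3),('scene',-1)):
    z=np.load(f'{n}_g.npz'); W=cloud(n,z['d']); L=S.inv().apply((W-SL).reshape(-1,3)).reshape(W.shape)
    k=(L[...,2]>15)&(L[...,2]<70)&(abs(L[...,0])<12)&(abs(L[...,1])<46); print(n,'handle top above face',np.percentile(L[k][:,2],[90,98,100])-fz)
    for th in('plate_wide','plate_narrow','jar','cup','carton'): 
        print(n,th,[(round(r['score'],2),list(np.round(r['point']))) for r in arm.landmark_of(th,n)[:2]])
    if n=='scene': save('final',z['im'],s=1.4)
E
```

```text
[ 456.7 -223.1  241.7] [2.618  0.0029 1.7805] [ 1.46  0.08 -0.8   2.2  -0.6   0.62  1.33] [ 0.1  0.7 -0.4]
tool rot err (rotvec in tool axes,deg) [ 0.    0.23 -0.08] TCP in slot frame [ -0.5  -3.6 129.2]
top blade 16
top handle 332 min [-10.9 -42.9   4.2] max [ 7.5 45.1 47.9] med x 3.5 dx/dz -0.027 dx/dy -0.02
top face z 0.21
scene blade 2
scene handle 513 min [ -8.2 -45.6   4.1] max [11.7 43.8 48. ] med x 6.9 dx/dz -0.026 dx/dy -0.021
scene face z -0.89
top handle top above face [50.80951563 52.48387176 54.80637713]
top plate_wide [(0.96, [np.float64(568.0), np.float64(96.0), np.float64(12.0)])]
top plate_narrow [(0.82, [np.float64(557.0), np.float64(195.0), np.float64(12.0)]), (0.62, [np.float64(524.0), np.float64(-204.0), np.float64(134.0)])]
top jar [(0.75, [np.float64(686.0), np.float64(315.0), np.float64(-1.0)]), (0.54, [np.float64(564.0), np.float64(96.0), np.float64(8.0)])]
top cup [(0.59, [np.float64(687.0), np.float64(202.0), np.float64(0.0)]), (0.22, [np.float64(684.0), np.float64(321.0), np.float64(1.0)])]
top carton [(0.94, [np.float64(701.0), np.float64(100.0), np.float64(0.0)]), (0.29, [np.float64(556.0), np.float64(192.0), np.float64(-2.0)])]
scene handle top above face [49.80145405 50.96060462 51.72224275]
scene plate_wide [(0.61, [np.float64(566.0), np.float64(93.0), np.float64(10.0)])]
scene plate_narrow [(0.67, [np.float64(558.0), np.float64(195.0), np.float64(9.0)])]
scene jar [(0.87, [np.float64(681.0), np.float64(316.0), np.float64(3.0)]), (0.51, [np.float64(559.0), np.float64(197.0), np.float64(14.0)])]
scene cup [(0.96, [np.float64(686.0), np.float64(206.0), np.float64(2.0)])]
scene carton [(0.75, [np.float64(696.0), np.float64(96.0), np.float64(0.0)])]
```

View pics/final.png

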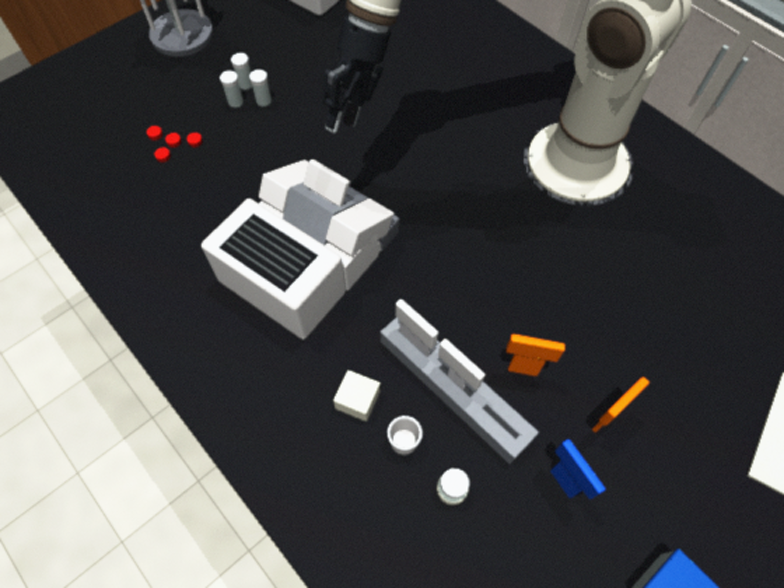

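The plate is seated in the slot at about (325,183). The other two still stand in the rack at (415,325) and (462,365), the jar, cup and carton have not moved, and the gripper is clear.

```bash
python3 -c "
from workcell import arm
print(arm.sign_off())"
```

```text
the job is handed in; nothing more can be done
None
```

I took plate_mid from the rack bay at y≈292 mm, pushed it fully home in the analyser's slot, let go and signed off at about 14 s. Its blade measured about 54 mm; the other two measured about 72 and 38 mm.

- **Seating:** the blade went in with no side force. It stopped with about 43 N straight along the slot axis and the TCP 11.7 mm above the face (12 mm expected). The handle top measured about 50–51 mm above the face before and after release; it should be 50 mm.
- **Rest of the scene:** the last picture and the networks show plate_wide and plate_narrow still standing in the rack. The jar, cup and carton are where they were, to within the measurement error, and the gripper is clear.
- **Disagreements:**
  - The two cameras differed by 3–4 mm across the slot. I steered to their mean and confirmed by force.
  - After release the top camera's highest handle points read up to 54 mm, which I took as edge noise.
  - The networks also once called the seated plate "plate_narrow", with a score of 0.62. The measured blade width says otherwise.

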